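# Hand the stamps over to the other side of the desk

### The job

A colleague sitting across the desk is taking over the stamping: move the four stamps from their ink pads into the wooden stamp rack, one to a compartment, with the order of the row reversed, so that the stamp at the left end of the pads (as you see it) stands at the right end of the rack, the second from the left stands second from the right, and so on. Leave each standing upright on the floor of its compartment, set down gently rather than dropped and never tipped over, and do not disturb the stapler, the ink bottle or the mug.

Things in the scene. Friction and masses are not known exactly. Their poses are not given: they have to be found in the camera images.
- round_mid (a point): Round stamp: office hand stamp with a light wooden disc base, 42 mm diameter and 19 mm high, and an upright dark wooden handle; 88 mm high in all. From 36 to 3 mm below its top the handle is a straight round grip of 24 mm diameter, on a thinner neck, to be taken from above. Point: on its upright axis, half-way up; z is up along the axis. 50 to 100 g.
- square_mid (a point): Square stamp: light wooden square base 38 x 38 mm, 18 mm high, upright dark wooden handle; 76 mm high in all. From 36 to 3 mm below its top the handle is a straight round grip of 24 mm diameter, on a thinner neck, to be taken from above. Point: on its upright axis, half-way up; z is up along the axis. 50 to 100 g.
- oblong_mid (a point): Oblong stamp: light wooden base 42 mm (its x) by 25 mm (its y), 20 mm high, upright dark wooden handle; 82 mm high in all. From 36 to 3 mm below its top the handle is a straight round grip of 24 mm diameter, on a thinner neck, to be taken from above. Point: on its upright axis, half-way up; z is up along the axis. 50 to 100 g.
- seal_mid (a point): Stick seal: a plain upright dark wooden cylinder without any wider base, 26 mm diameter, 68 mm high. Point: on its axis, half-way up; z is up. 50 to 100 g.
- pad_rack: Ink-pad rack (source), fixed: low black plastic carrier 78 mm (x) by 272 mm (y) with four ink pads in a row at y = +96, +32, -32, -96 mm. Origin: centre of its underside. Its y points to the robot's left (turned up to 17 degrees); it may stand on the left or on the right of the desk.
- stamp_rack: Wooden stamp rack (target), fixed, empty: tray 70 mm (x) by 262 mm (y), four compartments in a row at y = +96, +32, -32, -96 mm, x = 0, each 58 x 58 mm inside; floor 4 mm and walls (6 mm thick) 18 mm above the desk. Origin: centre of its underside. Its y points to the robot's left (turned up to 17 degrees); it stands on the other side from the ink-pad rack.
- pad_round: The ink pad on which the round stamp stands at the start: flat grey case with blue felt, 56 x 56 mm, 14 mm high, fixed in the ink-pad rack, its top 20 mm above the desk. The four pads look alike; this one marks the place in the row that the round stamp came from. Origin: centre of its underside, 6 mm above the desk.
- pad_square: The ink pad on which the square stamp stands at the start: flat grey case with blue felt, 56 x 56 mm, 14 mm high, fixed in the ink-pad rack, its top 20 mm above the desk. The four pads look alike; this one marks the place in the row that the square stamp came from. Origin: centre of its underside, 6 mm above the desk.
- pad_oblong: The ink pad on which the oblong stamp stands at the start: flat grey case with blue felt, 56 x 56 mm, 14 mm high, fixed in the ink-pad rack, its top 20 mm above the desk. The four pads look alike; this one marks the place in the row that the oblong stamp came from. Origin: centre of its underside, 6 mm above the desk.
- pad_seal: The ink pad on which the stick seal stands at the start: flat grey case with blue felt, 56 x 56 mm, 14 mm high, fixed in the ink-pad rack, its top 20 mm above the desk. The four pads look alike; this one marks the place in the row that the stick seal came from. Origin: centre of its underside, 6 mm above the desk.
- stapler_mid (a point): Black and steel desk stapler lying at the far side between the racks, 150 x 36 x 54 mm; bystander. Point: its centre.
- ink_bottle_mid (a point): Small white ink bottle with a black cap at the right, 48 mm diameter, 85 mm high; bystander. Point: its centre.
- mug_mid (a point): White mug standing at the left, 80 mm diameter, 90 mm high; bystander. Point: on its axis, half-way up.

How it is judged (in metres and radians):
At the end, for the whole second after the job is handed in: Each stamp stands released and at rest in the rack compartment mirrored from its place in the pad row (left end to right end, and so on): within 20 mm of its centre along the rack's x and y, within 5 mm of standing on its floor, upright within 7 degrees (((y of pad_round in the frame of pad_rack between 0.081 and 0.111 m and y of round_mid in the frame of stamp_rack between -0.116 and -0.076 m) or (y of pad_round in the frame of pad_rack between 0.017 and 0.047 m and y of round_mid in the frame of stamp_rack between -0.052 and -0.012 m) or (y of pad_round in the frame of pad_rack between -0.047 and -0.017 m and y of round_mid in the frame of stamp_rack between 0.012 and 0.052 m) or (y of pad_round in the frame of pad_rack between -0.111 and -0.081 m and y of round_mid in the frame of stamp_rack between 0.076 and 0.116 m)) and x of round_mid in the frame of stamp_rack between -0.02 and 0.02 m and height (world z) of round_mid between 0.043 and 0.053 m and angle between each of round_mid, square_mid, oblong_mid, seal_mid's own z axis and vertical below 0.12 rad and linear speed of each of stamp_round, stamp_square, stamp_oblong, stamp_seal below 0.02 m/s and contact force between each of stamp_round, stamp_square, stamp_oblong, stamp_seal and the fingers below 0.05 N and ((y of pad_square in the frame of pad_rack between 0.081 and 0.111 m and y of square_mid in the frame of stamp_rack between -0.116 and -0.076 m) or (y of pad_square in the frame of pad_rack between 0.017 and 0.047 m and y of square_mid in the frame of stamp_rack between -0.052 and -0.012 m) or (y of pad_square in the frame of pad_rack between -0.047 and -0.017 m and y of square_mid in the frame of stamp_rack between 0.012 and 0.052 m) or (y of pad_square in the frame of pad_rack between -0.111 and -0.081 m and y of square_mid in the frame of stamp_rack between 0.076 and 0.116 m)) and x of square_mid in the frame of stamp_rack between -0.02 and 0.02 m and height (world z) of square_mid between 0.037 and 0.047 m and ((y of pad_oblong in the frame of pad_rack between 0.081 and 0.111 m and y of oblong_mid in the frame of stamp_rack between -0.116 and -0.076 m) or (y of pad_oblong in the frame of pad_rack between 0.017 and 0.047 m and y of oblong_mid in the frame of stamp_rack between -0.052 and -0.012 m) or (y of pad_oblong in the frame of pad_rack between -0.047 and -0.017 m and y of oblong_mid in the frame of stamp_rack between 0.012 and 0.052 m) or (y of pad_oblong in the frame of pad_rack between -0.111 and -0.081 m and y of oblong_mid in the frame of stamp_rack between 0.076 and 0.116 m)) and x of oblong_mid in the frame of stamp_rack between -0.02 and 0.02 m and height (world z) of oblong_mid between 0.04 and 0.05 m and ((y of pad_seal in the frame of pad_rack between 0.081 and 0.111 m and y of seal_mid in the frame of stamp_rack between -0.116 and -0.076 m) or (y of pad_seal in the frame of pad_rack between 0.017 and 0.047 m and y of seal_mid in the frame of stamp_rack between -0.052 and -0.012 m) or (y of pad_seal in the frame of pad_rack between -0.047 and -0.017 m and y of seal_mid in the frame of stamp_rack between 0.012 and 0.052 m) or (y of pad_seal in the frame of pad_rack between -0.111 and -0.081 m and y of seal_mid in the frame of stamp_rack between 0.076 and 0.116 m)) and x of seal_mid in the frame of stamp_rack between -0.02 and 0.02 m and height (world z) of seal_mid between 0.033 and 0.043 m); the robot touches nothing.
It fails at once if a stamp is tipped over (more than about 57 degrees) (angle between any of round_mid, square_mid, oblong_mid, seal_mid's own z axis and vertical above 1 rad).
It fails at once if a stamp is dropped (moves faster than 0.7 m/s while the fingers do not hold it) ((linear speed of stamp_round above 0.7 m/s and contact force between stamp_round and the fingers below 0.05 N) or (linear speed of stamp_square above 0.7 m/s and contact force between stamp_square and the fingers below 0.05 N) or (linear speed of stamp_oblong above 0.7 m/s and contact force between stamp_oblong and the fingers below 0.05 N) or (linear speed of stamp_seal above 0.7 m/s and contact force between stamp_seal and the fingers below 0.05 N)).
It fails at once if the stapler, the ink bottle or the mug is disturbed (moved more than 3 cm) (distance of any of stapler_mid, ink_bottle_mid, mug_mid from where it was at the start of the episode above 0.03 m).
It also fails if it takes over 99 s, if anything falls off the work surface, if the arm or the gripper's body presses on something with over 40 N, if the wrist force passes 120 N, or if a joint passes its speed limit or range.

### The arm

A 7-joint arm with a two-finger parallel gripper is mounted at the origin on the work surface. World frame = base frame: x ahead of the robot, y to its left, z up, the work surface at z = 0. Lengths are in m, angles in degrees, forces in N, time in s.
With the tool pointing down it reaches from about 0.425 to 0.875 m from the base axis. Payload 8.4 kg.
Tool frame: the origin (TCP) lies at the very end of the fingers, on their centre line; the grasp point (between the pads) lies 19 mm behind it; z points along the fingers, y is the line along which they close (so a half turn about z gives the same grasp; the last joint's range is limited). The gripper opens to 87 mm and grips with 3 to 60 N. Pads are 19 mm wide; open, the fingers measure 117 mm over their backs; the gripper's body (75 mm by 190 mm) begins 51 mm behind the grasp point.
Start: joints at [-80.168, 19.091, 2.286, 83.961, -0.768, 76.965, -3.352], TCP at [0.174, 0.626, 0.223] pointing down, gripper open.
Joint ranges: [-147.57, 147.57], [-21.85, 119.76], [-74.77, 79.35], [14.55, 137.4], [-85.83, 265.84], [4.83, 119.75], [-152.11, 152.11]. Speed limits (degrees/s): [127.2, 127.2, 159.86, 159.86, 180, 180, 180].

### API

Orientations are given as [roll, pitch, yaw] about the fixed x, y, z axes, in that order (R = Rz(yaw) Ry(pitch) Rx(roll)).
In Python, from bench import * gives the robot as it stands.
- The arm moves only by the tool send_rows, never from a script. Its argument "increments" is a list of rows, each an object with "linear": the shift along the tool's x, y, z in mm, a list of three; "roll": the turn about the tool's z in degrees; "claw": the opening, from -1 (shut) to 1 (fully open). A call has 1 to 8 rows; each row shifts and turns the commanded pose from where the row before left it, along the tool's axes as they then stand; what a row does not reach is not made up. A row lasts 1/8 s, in which the tool goes at most 62.5 mm and 10.7 degrees, less where a joint would pass 70% of its speed; a pose out of reach is approached as far as the arm can. A call is refused whole if a number of a shift passes 62.5 or a number of a turn 10.7, either way. A call with a gripper value outside its range is refused whole. The fingers move at their own pace and stop on an object; "force" is the grip in N (left out, the last holds). Time passes only in rows, so rows that do not move let the fingers close. It gives the time, the measured TCP pose, the force, the opening and the grip force at its end, in the units of the state.
- observe(): the state, without advancing time (a new reading comes with each control period).
- capture(name): name is "scene" or "top"; returns (picture, depth): 384x512x3 uint8, red, green, blue; 384x512 float32, m along the optical axis (not along the pixel's ray), 0 where there is no reading.
- camera_params(name): a dict with "fx", "fy", "cx", "cy" (pixels), "eye" and "rotation" of the camera in the world. Camera axes: x right, y up, looking along -z (the intrinsics and any distortion apply to the point x, -y, -z); pixel columns grow to the right and rows downward; lengths in m; the calibration is good to about 2 mm. A picture is of the moment at which its call begins. camera_params takes no time and is no camera call.
- close_job(): hands the job in; it is judged then, once.
Trained networks look in the newest picture that a camera, given by its name, has taken for a name from the list of things; names that differ only in an ending like _2 or _b are one class to them, and where a whole thing is asked for, a point or a joint stands for the part that bears it (a point fixed in the world has none). Each returns a list of dicts, best first, with "p" (0 to 1); they miss things now and then, are a little off and sometimes report something else, mostly with a low value. They report only what shows in the picture. A call takes as long as a camera call.
- silhouettes(target, camera): "mask" (384x512 bool, what is visible of it) and "box" ([centre column, centre row, width, height] in pixels, round what is visible of it).
The state is a dict: "time_s": time; "qpos": joint angles; "joint_velocities": joint speeds; "effort": joint torques, N m; "eef_pos": TCP position; "ee_rot": TCP orientation; "contact_force": force on the tool from outside, world axes, zero at the start; "ft_torque": the same for the moment, N m; "gripper_width": finger opening in m; "grasp_force": force on a finger pad.
Only numpy, scipy, OpenCV 4.12 (cv2) and the standard library are available. Lean on these libraries where they do the work, as an engineer would, in place of code of your own. Each camera call takes 0.05 s, during which the arm holds its last target. There are 200 camera calls.

## Working session

There is one attempt and no reset: what is moved stays moved. The work goes in short steps, Python scripts to look and compute and a tool call to move; the robot and the scene stay as the last step left them, time stands still between calls to the robot, and variables do not carry over. Pictures are saved under pics/ and viewed, at most 14 in all, crops included, and the job is handed in when it is done.

Besides the shell and the picture viewer there is one more tool, called as name(argument=value, ...), one argument or row to a line, values as JSON. send_rows: Moves the arm, as the interface text tells. Its arguments: {"type":"object","properties":{"increments":{"type":"array"},"force":{"type":"number"}},"required":["increments"]}

```bash
ls; mkdir -p pics; cat > h.py <<'E'
from bench import *
import numpy as np, cv2
def cloud(name,depth):
    c=camera_params(name); v,u=np.mgrid[0:384,0:512]
    d=depth; p=np.stack([(u-c['cx'])/c['fx']*d,-(v-c['cy'])/c['fy']*d,-d],-1)
    return p@np.array(c['rotation']).T+np.array(c['eye'])
E
python3 - <<'E'
from h import *
s=observe();print({k:np.round(s[k],3) for k in s})
print({k:np.round(v,3) if not isinstance(v,str) else v for k,v in camera_params('top').items()});print(camera_params('scene'))
for n in('top','scene'):
    im,d=capture(n);np.savez(n,im=im,d=d);cv2.imwrite(f'pics/{n}1.png',im[:,:,::-1])
E
```

```text
pics
{'time_s': np.float64(0.0), 'qpos': array([-80.17 ,  19.13 ,   2.284,  84.012,  -0.768,  76.964,  -3.351]), 'joint_velocities': array([ 0.045,  0.039,  0.028, -0.058, -0.057,  0.083,  0.049]), 'effort': array([-1.0000e-03, -6.5636e+01,  1.3350e+00, -4.0380e+01, -6.0000e-02,
        4.5000e-02,  0.0000e+00]), 'eef_pos': array([0.174, 0.626, 0.222]), 'ee_rot': array([-1.79909e+02,  6.00000e-03,  1.64486e+02]), 'contact_force': array([ 0.01 , -0.834,  0.27 ]), 'ft_torque': array([ 0.03 , -0.037,  0.007]), 'grasp_force': np.float64(0.0), 'gripper_width': np.float64(0.088)}
{'fx': np.float64(358.395), 'fy': np.float64(358.395), 'cx': np.float64(258.945), 'cy': np.float64(193.765), 'eye': array([ 0.529, -0.027,  1.202]), 'rotation': array([  3.4  ,   1.63 , -91.536])}
{'fx': 453.11708582675317, 'fy': 453.11708582675317, 'cx': 257.4059998875145, 'cy': 186.13650376182, 'eye': array([1.3611778 , 0.23670545, 0.90104657]), 'rotation': array([ 44.73412463,  -0.68860185, 106.92304066])}
```

```bash
cat > h.py <<'E'
from bench import *
import numpy as np, cv2
from scipy.spatial.transform import Rotation as Ro
def cloud(name,d):
    c=camera_params(name); v,u=np.mgrid[0:384,0:512]
    p=np.stack([(u-c['cx'])/c['fx']*d,-(v-c['cy'])/c['fy']*d,-d],-1)
    return p@Ro.from_euler('xyz',c['rotation'],degrees=True).as_matrix().T+np.array(c['eye'])
E
python3 - <<'E'
from h import *
for n in ('top','scene'):
  P=cloud(n,np.load(n+'.npz')['d'])
  for t in ['pad_rack','stamp_rack','round_mid','square_mid','oblong_mid','seal_mid','stapler_mid','ink_bottle_mid','mug_mid']:
    for r in silhouettes(t,n)[:2]:
        q=P[r['mask']&(np.load(n+'.npz')['d']>0)]
        z=np.percentile(q[:,2],95); top=q[q[:,2]>z-.008]
        (c,sz,a)=cv2.minAreaRect((q[:,:2]*1000).astype(np.float32))
        print(n,t,round(r['p'],2),np.round(r['box']),'rect',np.round(c),np.round(sz),round(a,1),'ztop',round(z,3),'topmean',np.round(np.median(top,0),3))
E
```

```text
top pad_rack 0.67 [208. 230.  86.  44.] rect [486. 186.] [ 80. 271.] 14.4 ztop 0.016 topmean [0.493 0.175 0.011]
top stamp_rack 0.69 [315. 227.  83.  36.] rect [ 485. -181.] [269.  74.] 80.0 ztop 0.021 topmean [ 0.483 -0.181  0.019]
top round_mid 0.63 [176. 240.  19.  10.] rect [460. 273.] [39. 33.] 4.6 ztop 0.109 topmean [0.459 0.276 0.108]
top square_mid 0.65 [234. 224.  12.  12.] rect [507.  93.] [36. 38.] 24.9 ztop 0.099 topmean [0.508 0.092 0.096]
top seal_mid 0.67 [195. 234.  11.   9.] rect [481. 215.] [25. 25.] 41.3 ztop 0.092 topmean [0.48  0.215 0.089]
top seal_mid 0.29 [214. 226.  11.  13.] rect [493. 163.] [44. 40.] 14.9 ztop 0.105 topmean [0.493 0.156 0.102]
top stapler_mid 0.85 [258. 157.  17.  43.] rect [723.   6.] [ 38. 148.] 80.0 ztop 0.058 topmean [0.721 0.005 0.055]
top stapler_mid 0.45 [317. 227.  81.  32.] rect [ 484. -183.] [266.  72.] 81.5 ztop 0.021 topmean [ 0.481 -0.183  0.019]
top ink_bottle_mid 0.64 [395. 229.  19.  14.] rect [ 479. -439.] [57. 41.] 89.8 ztop 0.087 topmean [ 0.482 -0.433  0.086]
top mug_mid 0.55 [130. 242.  39.  21.] rect [469. 433.] [110. 
[... 979 characters left out ...]
ne seal_mid 0.58 [343. 184.  11.  25.] rect [447. 215.] [ 27. 101.] 89.7 ztop 0.088 topmean [0.485 0.216 0.087]
scene seal_mid 0.33 [206. 169.  94.  45.] rect [ 477. -178.] [264.  94.] 80.9 ztop 0.018 topmean [ 0.492 -0.176  0.015]
scene stapler_mid 0.63 [237. 244.  40.  55.] rect [726.  -1.] [ 55. 148.] 84.1 ztop 0.055 topmean [0.731 0.007 0.053]
scene ink_bottle_mid 0.9 [124. 143.  16.  26.] rect [ 466. -463.] [123.  47.] 58.0 ztop 0.082 topmean [ 0.486 -0.431  0.082]
scene mug_mid 0.94 [428. 199.  49.  47.] rect [452. 449.] [ 93. 141.] 32.2 ztop 0.089 topmean [0.472 0.421 0.087]
scene mug_mid 0.16 [294. 182.  15.  27.] rect [492.  85.] [79. 38.] 25.0 ztop 0.096 topmean [0.513 0.093 0.094]
```

View pics/top1.png

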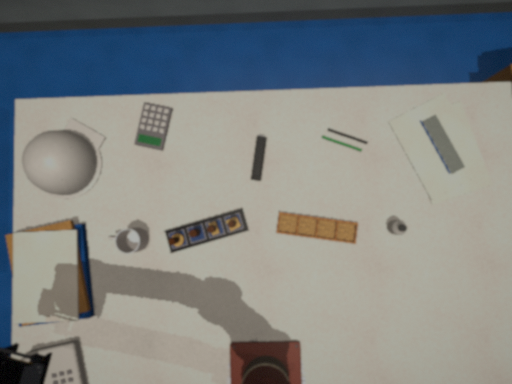

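View pics/scene1.png

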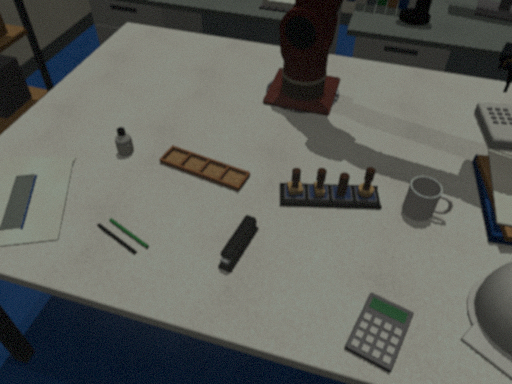

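The pictures show the pad row at top (170–245, 210–250) and the empty rack at (277–357, 212–243). From left to right the stamps are round, seal, oblong and square. The rack positions therefore map to round −96, seal −32, oblong +32 and square +96.

send_rows(
  increments=[
    {"linear": [0, 0, 0], "roll": 10, "claw": 1},
    {"linear": [0, 0, 0], "roll": 10, "claw": 1},
    {"linear": [0, 0, 0], "roll": 10, "claw": 1},
    {"linear": [0, 0, 0], "roll": 10, "claw": 1},
    {"linear": [0, 0, 0], "roll": 10, "claw": 1},
    {"linear": [0, 0, 0], "roll": 10, "claw": 1},
  ],
  force=15,
)

```text
time_s: 1.75
eef_pos: [0.1738, 0.6263, 0.2226]
ee_rot: [-180.0, 0.0, 104.2]
contact_force: [0.3, 0.8, -0.7]
gripper_width: 0.0873
grasp_force: 0.0
```

send_rows(
  increments=[
    {"linear": [-51, 24, 0], "roll": 0, "claw": 1},
    {"linear": [-51, 24, 0], "roll": 0, "claw": 1},
    {"linear": [-51, 24, 0], "roll": 0, "claw": 1},
    {"linear": [-51, 24, 0], "roll": 0, "claw": 1},
    {"linear": [-51, 24, 0], "roll": 0, "claw": 1},
    {"linear": [-51, 24, 0], "roll": 0, "claw": 1},
    {"linear": [-51, 24, 0], "roll": 0, "claw": 1},
    {"linear": [-51, 24, 0], "roll": 0, "claw": 1},
  ],
)

```text
time_s: 2.75
eef_pos: [0.4628, 0.2778, 0.2229]
ee_rot: [180.0, -0.0, 104.5]
contact_force: [0.1, 0.4, 0.7]
gripper_width: 0.0872
grasp_force: 0.0
```

```bash
cat >> h.py <<'E'
def go(x,y,z,yaw=None):
    s=observe();p=np.array(s['eef_pos']);w=s['ee_rot'][2];a=np.radians(w)
    d=np.array([x,y,z])-p
    print('at',np.round(p,4),np.round(s['ee_rot'],1),'t',round(float(s['time_s']),2),'tool mm',np.round(1000*np.array([np.cos(a)*d[0]+np.sin(a)*d[1],np.sin(a)*d[0]-np.cos(a)*d[1],-d[2]]),1))
E
python3 - <<'E'
from h import *
for n in('top','scene'):
    im,d=np.load(n+'.npz')['im'],np.load(n+'.npz')['d'];P=cloud(n,d)
    q=P[(d>0)&(P[...,2]>.009)&(P[...,2]<.025)&(abs(P[...,0]-.484)<.09)&(abs(P[...,1]+.181)<.16)]
    c,sz,a=cv2.minAreaRect((q[:,:2]*1000).astype(np.float32));print(n,len(q),c,sz,a,q.mean(0))
    u,sv,vt=np.linalg.svd(q[:,:2]-q[:,:2].mean(0));print(vt[0])
go(.462,.278,.069)
E
```

```text
top 580 (485.27398681640625, -180.23309326171875) (262.1147155761719, 70.02227020263672) 80.68612670898438 [ 0.48443047 -0.18414192  0.01715827]
[-0.16329228 -0.98657774]
scene 751 (485.95001220703125, -179.52980041503906) (263.4011535644531, 75.46404266357422) 80.96395111083984 [ 0.48907626 -0.17447061  0.01462938]
[0.16205976 0.98678095]
at [0.4628 0.2778 0.2229] [180.   -0.  104.5] t 2.75 tool mm [  0.4  -0.7 153.9]
```

send_rows(
  increments=[
    {"linear": [0, 0, 45], "roll": 0, "claw": 1},
    {"linear": [0, 0, 50], "roll": 0, "claw": 1},
    {"linear": [0, 0, 40], "roll": 0, "claw": 1},
    {"linear": [0, 0, 19], "roll": 0, "claw": 1},
    {"linear": [0, 0, 0], "roll": 0, "claw": 1},
    {"linear": [0, 0, 0], "roll": 0, "claw": -1},
    {"linear": [0, 0, 0], "roll": 0, "claw": -1},
    {"linear": [0, 0, 0], "roll": 0, "claw": -1},
  ],
)

```text
time_s: 3.75
eef_pos: [0.4622, 0.2796, 0.0694]
ee_rot: [179.9, -0.0, 104.5]
contact_force: [-0.3, -0.6, 0.3]
gripper_width: 0.0649
grasp_force: 0.0
```

send_rows(
  increments=[
    {"linear": [0, 0, 0], "roll": 0, "claw": -1},
    {"linear": [0, 0, 0], "roll": 0, "claw": -1},
    {"linear": [0, 0, 0], "roll": 0, "claw": -1},
    {"linear": [0, 0, 0], "roll": 0, "claw": -1},
  ],
)

```text
time_s: 4.25
eef_pos: [0.4617, 0.2792, 0.0685]
ee_rot: [-180.0, 0.0, 104.5]
contact_force: [-1.4, 0.7, -1.2]
gripper_width: 0.0249
grasp_force: 1.6
```

send_rows(
  increments=[
    {"linear": [0, 0, 0], "roll": 0, "claw": -1},
    {"linear": [0, 0, 0], "roll": 0, "claw": -1},
    {"linear": [0, 0, -20], "roll": 0, "claw": -1},
    {"linear": [0, 0, -40], "roll": 0, "claw": -1},
    {"linear": [0, 0, -40], "roll": 0, "claw": -1},
    {"linear": [0, 0, -20], "roll": 8, "claw": -1},
    {"linear": [0, 0, 0], "roll": 8, "claw": -1},
    {"linear": [0, 0, 0], "roll": 8, "claw": -1},
  ],
)

```text
time_s: 5.25
eef_pos: [0.4619, 0.2794, 0.1888]
ee_rot: [180.0, -0.0, 80.2]
contact_force: [0.5, 0.0, -0.1]
gripper_width: 0.0231
grasp_force: 15.0
```

```bash
python3 -c "
from h import *
go(.4695,-.2747,.054);print(observe()['gripper_width'],observe()['grasp_force'])"
```

```text
at [0.4619 0.2794 0.1888] [180.   -0.   80.2] t 5.25 tool mm [-544.7  101.6  134.8]
0.023120501567446137 14.985506882658228
```

send_rows(
  increments=[
    {"linear": [-30, 6, 0], "roll": 0, "claw": -1},
    {"linear": [-45, 9, 0], "roll": 0, "claw": -1},
    {"linear": [-50, 9, 0], "roll": 0, "claw": -1},
    {"linear": [-50, 9, 0], "roll": 0, "claw": -1},
    {"linear": [-50, 9, 0], "roll": 0, "claw": -1},
    {"linear": [-50, 9, 0], "roll": 0, "claw": -1},
    {"linear": [-50, 9, 0], "roll": 0, "claw": -1},
    {"linear": [-50, 9, 0], "roll": 0, "claw": -1},
  ],
)

```text
time_s: 6.25
eef_pos: [0.4669, -0.1046, 0.1885]
ee_rot: [180.0, -0.1, 80.5]
contact_force: [0.8, -0.4, -0.2]
gripper_width: 0.0232
grasp_force: 15.0
```

send_rows(
  increments=[
    {"linear": [-50, 9, 0], "roll": 0, "claw": -1},
    {"linear": [-50, 9, 0], "roll": 0, "claw": -1},
    {"linear": [-45, 9, 0], "roll": 0, "claw": -1},
    {"linear": [-25, 6, 0], "roll": 0, "claw": -1},
    {"linear": [0, 0, 0], "roll": 0, "claw": -1},
  ],
)

```text
time_s: 6.88
eef_pos: [0.4705, -0.2781, 0.1884]
ee_rot: [-180.0, 0.1, 80.3]
contact_force: [-0.2, 0.9, -0.6]
gripper_width: 0.0236
grasp_force: 15.0
```

```bash
python3 - <<'E'
from h import *
go(.4695,-.2747,.054);print(observe()['gripper_width'],observe()['grasp_force'])
im,d=capture('scene');cv2.imwrite('pics/s2.png',cv2.resize(im[90:250,120:330,::-1],None,fx=3,fy=3))
E
```

```text
at [ 0.4705 -0.2781  0.1884] [-1.80e+02  1.00e-01  8.03e+01] t 6.88 tool mm [  3.2  -1.6 134.4]
0.02359405348606988 15.002216252141807
```

View pics/s2.png

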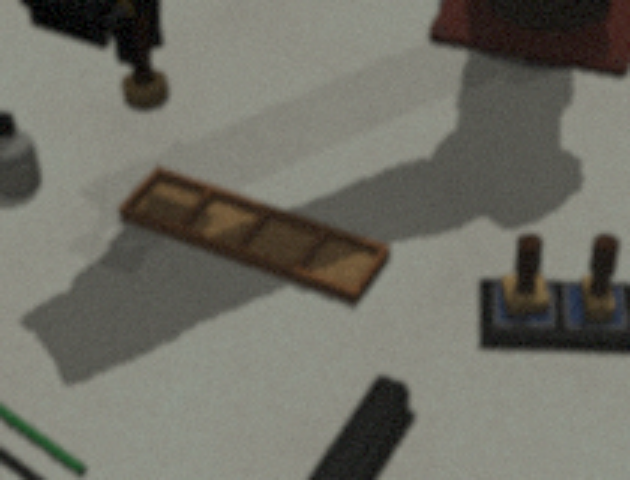

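The round stamp hangs upright in the grip, at (145, 85) in the crop, and the rack is clear. I'll lower it.

send_rows(
  increments=[
    {"linear": [3, -1, 35], "roll": -1, "claw": -1},
    {"linear": [0, 0, 40], "roll": 0, "claw": -1},
    {"linear": [0, 0, 30], "roll": 0, "claw": -1},
    {"linear": [0, 0, 15], "roll": 0, "claw": -1},
    {"linear": [0, 0, 8], "roll": 0, "claw": -1},
    {"linear": [0, 0, 3], "roll": 0, "claw": -1},
    {"linear": [0, 0, 2], "roll": 0, "claw": -1},
    {"linear": [0, 0, 0], "roll": 0, "claw": -1},
  ],
)

```text
time_s: 7.92
eef_pos: [0.4721, -0.2721, 0.056]
ee_rot: [180.0, 0.0, 81.5]
contact_force: [-0.3, 0.5, -2.0]
gripper_width: 0.0232
grasp_force: 15.0
```

send_rows(
  increments=[
    {"linear": [-2, -2, 1.5], "roll": 0, "claw": -1},
    {"linear": [0, 0, 1], "roll": 0, "claw": -1},
    {"linear": [0, 0, 0], "roll": 0, "claw": -1},
  ],
)

```text
time_s: 8.3
eef_pos: [0.4695, -0.2737, 0.0531]
ee_rot: [-180.0, -0.0, 81.5]
contact_force: [0.2, -0.1, -0.3]
gripper_width: 0.0236
grasp_force: 15.0
```

send_rows(
  increments=[
    {"linear": [0, 0, 1], "roll": 0, "claw": -1},
    {"linear": [0, 0, 0], "roll": 0, "claw": -1},
    {"linear": [0, 0, 0], "roll": 0, "claw": 1},
    {"linear": [0, 0, 0], "roll": 0, "claw": 1},
    {"linear": [0, 0, 0], "roll": 0, "claw": 1},
    {"linear": [0, 0, 0], "roll": 0, "claw": 1},
    {"linear": [0, 0, 0], "roll": 0, "claw": 1},
    {"linear": [0, 0, -20], "roll": 0, "claw": 1},
  ],
)

```text
time_s: 9.3
eef_pos: [0.4686, -0.2733, 0.0718]
ee_rot: [-179.8, -0.0, 81.5]
contact_force: [0.3, 0.2, 0.2]
gripper_width: 0.0756
grasp_force: 0.0
```

send_rows(
  increments=[
    {"linear": [0, 0, -50], "roll": 0, "claw": 1},
    {"linear": [0, 0, -50], "roll": 0, "claw": 1},
    {"linear": [0, 0, -20], "roll": -8, "claw": 1},
    {"linear": [0, 0, 0], "roll": -8, "claw": 1},
    {"linear": [0, 0, 0], "roll": -7, "claw": 1},
  ],
)

```text
time_s: 9.93
eef_pos: [0.4697, -0.2741, 0.1938]
ee_rot: [179.9, 0.0, 104.7]
contact_force: [0.3, 0.7, -0.3]
gripper_width: 0.0871
grasp_force: 0.0
```

```bash
python3 - <<'E'
from h import *
go(.479,.217,.050)
im,d=capture('scene');cv2.imwrite('pics/s3.png',cv2.resize(im[90:250,120:330,::-1],None,fx=3,fy=3))
E
```

```text
at [ 0.4697 -0.2741  0.1938] [179.9   0.  104.7] t 9.93 tool mm [472.6 133.6 143.8]
```

View pics/s3.png

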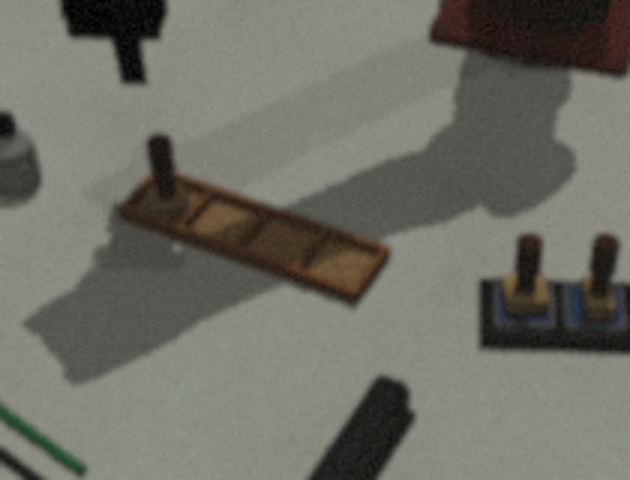

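The round stamp stands upright in the far-left compartment, at (160, 175). Next is the seal.

send_rows(
  increments=[
    {"linear": [47, 13, 0], "roll": 0, "claw": 1},
    {"linear": [50, 14, 0], "roll": 0, "claw": 1},
    {"linear": [50, 14, 0], "roll": 0, "claw": 1},
    {"linear": [50, 14, 0], "roll": 0, "claw": 1},
    {"linear": [50, 14, 0], "roll": 0, "claw": 1},
    {"linear": [50, 14, 0], "roll": 0, "claw": 1},
    {"linear": [50, 14, 0], "roll": 0, "claw": 1},
    {"linear": [50, 14, 0], "roll": 0, "claw": 1},
  ],
)

```text
time_s: 10.98
eef_pos: [0.4779, 0.1398, 0.1933]
ee_rot: [179.9, -0.0, 104.3]
contact_force: [0.5, 0.3, -0.3]
gripper_width: 0.087
grasp_force: 0.0
```

send_rows(
  increments=[
    {"linear": [50, 14, 0], "roll": 0, "claw": 1},
    {"linear": [25, 8, 0], "roll": 0, "claw": 1},
    {"linear": [0, 0, 0], "roll": 0, "claw": 1},
  ],
)

```text
time_s: 11.35
eef_pos: [0.4802, 0.218, 0.1924]
ee_rot: [180.0, 0.0, 104.5]
contact_force: [0.2, -0.9, 0.4]
gripper_width: 0.0871
grasp_force: 0.0
```

```bash
python3 -c "
from h import *
go(.479,.217,.050)"
```

```text
at [0.4802 0.218  0.1924] [180.    0.  104.5] t 11.35 tool mm [ -0.7  -1.5 142.4]
```

send_rows(
  increments=[
    {"linear": [-1, -1, 45], "roll": 0, "claw": 1},
    {"linear": [0, 0, 45], "roll": 0, "claw": 1},
    {"linear": [0, 0, 35], "roll": 0, "claw": 1},
    {"linear": [0, 0, 17], "roll": 0, "claw": 1},
    {"linear": [0, 0, 0], "roll": 0, "claw": 1},
    {"linear": [0, 0, 0], "roll": 0, "claw": -1},
    {"linear": [0, 0, 0], "roll": 0, "claw": -1},
    {"linear": [0, 0, 0], "roll": 0, "claw": -1},
  ],
)

```text
time_s: 12.35
eef_pos: [0.4799, 0.2157, 0.0508]
ee_rot: [179.9, -0.0, 104.5]
contact_force: [-0.2, -0.0, -1.2]
gripper_width: 0.0646
grasp_force: 0.0
```

send_rows(
  increments=[
    {"linear": [0, 0, 0], "roll": 0, "claw": -1},
    {"linear": [0, 0, 0], "roll": 0, "claw": -1},
    {"linear": [0, 0, 0], "roll": 0, "claw": -1},
    {"linear": [0, 0, 0], "roll": 0, "claw": -1},
    {"linear": [0, 0, 0], "roll": 0, "claw": -1},
    {"linear": [0, 0, 0], "roll": 0, "claw": -1},
  ],
)

```text
time_s: 13.1
eef_pos: [0.4795, 0.2154, 0.05]
ee_rot: [-180.0, 0.0, 104.5]
contact_force: [-0.1, -0.3, -0.1]
gripper_width: 0.0255
grasp_force: 15.0
```

send_rows(
  increments=[
    {"linear": [0, 0, -20], "roll": 0, "claw": -1},
    {"linear": [0, 0, -45], "roll": 0, "claw": -1},
    {"linear": [0, 0, -45], "roll": 0, "claw": -1},
    {"linear": [0, 0, -30], "roll": 8, "claw": -1},
    {"linear": [0, 0, 0], "roll": 8, "claw": -1},
    {"linear": [0, 0, 0], "roll": 7.5, "claw": -1},
  ],
)

```text
time_s: 13.85
eef_pos: [0.4797, 0.2155, 0.1904]
ee_rot: [180.0, -0.0, 80.7]
contact_force: [0.2, -0.1, -0.3]
gripper_width: 0.0257
grasp_force: 15.0
```

```bash
python3 -c "
from h import *
go(.4798,-.2116,.034)"
```

```text
at [0.4797 0.2155 0.1904] [180.   -0.   80.7] t 13.85 tool mm [-421.5   68.9  156.4]
```

send_rows(
  increments=[
    {"linear": [-30, 5, 0], "roll": 0, "claw": -1},
    {"linear": [-50, 8, 0], "roll": 0, "claw": -1},
    {"linear": [-50, 8, 0], "roll": 0, "claw": -1},
    {"linear": [-50, 8, 0], "roll": 0, "claw": -1},
    {"linear": [-50, 8, 0], "roll": 0, "claw": -1},
    {"linear": [-50, 8, 0], "roll": 0, "claw": -1},
    {"linear": [-50, 8, 0], "roll": 0, "claw": -1},
    {"linear": [-50, 8, 0], "roll": 0, "claw": -1},
  ],
)

```text
time_s: 14.85
eef_pos: [0.48, -0.171, 0.1903]
ee_rot: [180.0, -0.0, 81.0]
contact_force: [0.5, 0.6, -1.5]
gripper_width: 0.0256
grasp_force: 15.0
```

send_rows(
  increments=[
    {"linear": [-42, 8, 0], "roll": 0, "claw": -1},
    {"linear": [0, 0, 10], "roll": 0, "claw": -1},
    {"linear": [0, 0, 40], "roll": 0, "claw": -1},
    {"linear": [0, 0, 40], "roll": 0, "claw": -1},
    {"linear": [0, 0, 20], "roll": 0, "claw": -1},
    {"linear": [0, 0, 10], "roll": 0, "claw": -1},
    {"linear": [0, 0, 0], "roll": 0, "claw": -1},
  ],
)

```text
time_s: 15.72
eef_pos: [0.4818, -0.2121, 0.0703]
ee_rot: [180.0, 0.0, 81.0]
contact_force: [0.5, -0.1, -0.4]
gripper_width: 0.0255
grasp_force: 15.0
```

```bash
python3 -c "
from h import *
go(.4798,-.2116,.0335)"
```

```text
at [ 0.4818 -0.2121  0.0703] [180.   0.  81.] t 15.72 tool mm [ 0.2 -2.  36.8]
```

send_rows(
  increments=[
    {"linear": [0, -2, 15], "roll": 0, "claw": -1},
    {"linear": [0, 0, 12], "roll": 0, "claw": -1},
    {"linear": [0, 0, 5], "roll": 0, "claw": -1},
    {"linear": [0, 0, 2], "roll": 0, "claw": -1},
    {"linear": [0, 0, 1], "roll": 0, "claw": -1},
    {"linear": [0, 0, 1], "roll": 0, "claw": -1},
    {"linear": [0, 0, 0], "roll": 0, "claw": -1},
    {"linear": [0, 0, 0], "roll": 0, "claw": -1},
  ],
)

```text
time_s: 16.73
eef_pos: [0.4796, -0.2119, 0.0342]
ee_rot: [180.0, 0.0, 81.0]
contact_force: [-0.1, -0.3, -0.5]
gripper_width: 0.0259
grasp_force: 15.0
```

send_rows(
  increments=[
    {"linear": [0, 0, 0.5], "roll": 0, "claw": -1},
    {"linear": [0, 0, 0], "roll": 0, "claw": 1},
    {"linear": [0, 0, 0], "roll": 0, "claw": 1},
    {"linear": [0, 0, 0], "roll": 0, "claw": 1},
    {"linear": [0, 0, 0], "roll": 0, "claw": 1},
    {"linear": [0, 0, 0], "roll": 0, "claw": 1},
    {"linear": [0, 0, 0], "roll": 0, "claw": 1},
    {"linear": [0, 0, -30], "roll": 0, "claw": 1},
  ],
)

```text
time_s: 17.73
eef_pos: [0.4782, -0.2115, 0.0625]
ee_rot: [-179.8, 0.0, 81.0]
contact_force: [1.0, -0.0, 0.3]
gripper_width: 0.0842
grasp_force: 0.0
```

send_rows(
  increments=[
    {"linear": [0, 0, -50], "roll": 0, "claw": 1},
    {"linear": [0, 0, -50], "roll": 0, "claw": 1},
    {"linear": [0, 0, -25], "roll": -8, "claw": 1},
    {"linear": [0, 0, 0], "roll": -8, "claw": 1},
    {"linear": [0, 0, 0], "roll": -7.5, "claw": 1},
  ],
)

```text
time_s: 18.35
eef_pos: [0.4798, -0.2118, 0.189]
ee_rot: [179.9, -0.0, 104.7]
contact_force: [-0.5, -0.4, -0.1]
gripper_width: 0.0868
grasp_force: 0.0
```

```bash
python3 - <<'E'
from h import *
go(.495,.155,.063)
im,d=capture('scene');cv2.imwrite('pics/s4.png',cv2.resize(im[90:250,120:330,::-1],None,fx=3,fy=3))
E
```

```text
at [ 0.4798 -0.2118  0.189 ] [179.9  -0.  104.7] t 18.35 tool mm [350.8 108.1 126. ]
```

View pics/s4.png

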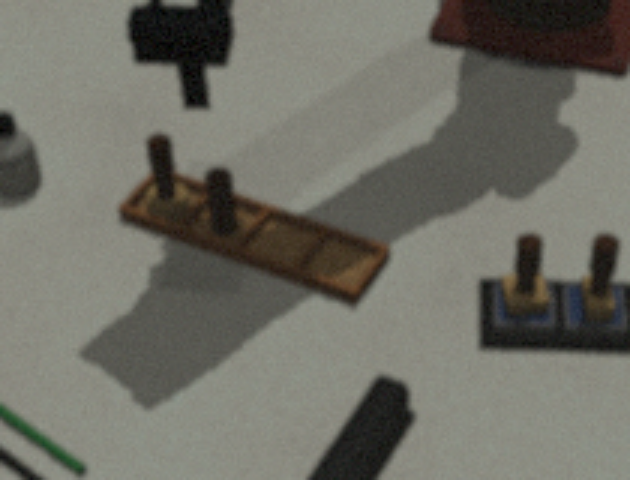

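The seal stands at (222, 205) in the second compartment. Next is the oblong stamp.

send_rows(
  increments=[
    {"linear": [35, 11, 0], "roll": 0, "claw": 1},
    {"linear": [50, 15, 0], "roll": 0, "claw": 1},
    {"linear": [50, 15, 0], "roll": 0, "claw": 1},
    {"linear": [50, 15, 0], "roll": 0, "claw": 1},
    {"linear": [50, 15, 0], "roll": 0, "claw": 1},
    {"linear": [50, 15, 0], "roll": 0, "claw": 1},
    {"linear": [45, 15, 0], "roll": 0, "claw": 1},
    {"linear": [21, 7, 0], "roll": 0, "claw": 1},
  ],
)

```text
time_s: 19.4
eef_pos: [0.496, 0.1577, 0.1883]
ee_rot: [-180.0, 0.0, 104.6]
contact_force: [0.7, 0.0, 0.3]
gripper_width: 0.0867
grasp_force: 0.0
```

send_rows(
  increments=[
    {"linear": [0, 0, 0], "roll": 0, "claw": 1},
  ],
)

```text
time_s: 19.52
eef_pos: [0.4963, 0.1558, 0.1882]
ee_rot: [-180.0, 0.1, 104.5]
contact_force: [0.6, -0.7, 0.6]
gripper_width: 0.0867
grasp_force: 0.0
```

```bash
python3 -c "
from h import *
go(.495,.155,.063)"
```

```text
at [0.4963 0.1558 0.1882] [-1.800e+02  1.000e-01  1.045e+02] t 19.52 tool mm [ -0.4  -1.4 125.2]
```

send_rows(
  increments=[
    {"linear": [0, -1, 40], "roll": 0, "claw": 1},
    {"linear": [0, 0, 40], "roll": 0, "claw": 1},
    {"linear": [0, 0, 30], "roll": 0, "claw": 1},
    {"linear": [0, 0, 15], "roll": 0, "claw": 1},
    {"linear": [0, 0, 0], "roll": 0, "claw": 1},
    {"linear": [0, 0, 0], "roll": 0, "claw": -1},
    {"linear": [0, 0, 0], "roll": 0, "claw": -1},
    {"linear": [0, 0, 0], "roll": 0, "claw": -1},
  ],
)

```text
time_s: 20.52
eef_pos: [0.4958, 0.1549, 0.0642]
ee_rot: [179.9, -0.0, 104.5]
contact_force: [0.1, -0.1, -0.6]
gripper_width: 0.0647
grasp_force: 0.0
```

send_rows(
  increments=[
    {"linear": [0, 0, 0], "roll": 0, "claw": -1},
    {"linear": [0, 0, 0], "roll": 0, "claw": -1},
    {"linear": [0, 0, 0], "roll": 0, "claw": -1},
    {"linear": [0, 0, 0], "roll": 0, "claw": -1},
    {"linear": [0, 0, 0], "roll": 0, "claw": -1},
    {"linear": [0, 0, 0], "roll": 0, "claw": -1},
  ],
)

```text
time_s: 21.28
eef_pos: [0.4953, 0.1547, 0.0635]
ee_rot: [-180.0, 0.0, 104.5]
contact_force: [-0.1, 0.7, -0.2]
gripper_width: 0.0234
grasp_force: 15.0
```

send_rows(
  increments=[
    {"linear": [0, 0, -20], "roll": 0, "claw": -1},
    {"linear": [0, 0, -40], "roll": 0, "claw": -1},
    {"linear": [0, 0, -40], "roll": 0, "claw": -1},
    {"linear": [0, 0, -25], "roll": 8, "claw": -1},
    {"linear": [0, 0, 0], "roll": 8, "claw": -1},
    {"linear": [0, 0, 0], "roll": 7.5, "claw": -1},
  ],
)

```text
time_s: 22.02
eef_pos: [0.4955, 0.1548, 0.1889]
ee_rot: [180.0, -0.0, 80.7]
contact_force: [-0.2, 0.9, -0.5]
gripper_width: 0.0233
grasp_force: 15.0
```

```bash
python3 -c "
from h import *
go(.4902,-.1484,.047)"
```

```text
at [0.4955 0.1548 0.1889] [180.   -0.   80.7] t 22.02 tool mm [-300.1   43.6  141.9]
```

send_rows(
  increments=[
    {"linear": [-30, 4, 0], "roll": 0, "claw": -1},
    {"linear": [-50, 7, 0], "roll": 0, "claw": -1},
    {"linear": [-50, 7, 0], "roll": 0, "claw": -1},
    {"linear": [-50, 7, 0], "roll": 0, "claw": -1},
    {"linear": [-50, 7, 0], "roll": 0, "claw": -1},
    {"linear": [-45, 7, 0], "roll": 0, "claw": -1},
    {"linear": [-25, 4, 0], "roll": 0, "claw": -1},
    {"linear": [0, 0, 10], "roll": 0, "claw": -1},
  ],
)

```text
time_s: 23.02
eef_pos: [0.4909, -0.1506, 0.1789]
ee_rot: [179.9, 0.0, 80.8]
contact_force: [1.0, 1.1, -1.1]
gripper_width: 0.0232
grasp_force: 15.0
```

send_rows(
  increments=[
    {"linear": [0, 0, 35], "roll": 0, "claw": -1},
    {"linear": [0, 0, 35], "roll": 0, "claw": -1},
    {"linear": [0, 0, 20], "roll": 0, "claw": -1},
    {"linear": [0, 0, 5], "roll": 0, "claw": -1},
    {"linear": [0, 0, 0], "roll": 0, "claw": -1},
  ],
)

```text
time_s: 23.65
eef_pos: [0.4909, -0.1478, 0.0837]
ee_rot: [-180.0, 0.0, 81.0]
contact_force: [0.9, -0.1, -0.4]
gripper_width: 0.0232
grasp_force: 15.0
```

```bash
python3 -c "
from h import *
go(.4902,-.1484,.047)"
```

```text
at [ 0.4909 -0.1478  0.0837] [-180.    0.   81.] t 23.65 tool mm [-0.7 -0.6 36.7]
```

send_rows(
  increments=[
    {"linear": [0, 0, 15], "roll": 0, "claw": -1},
    {"linear": [0, 0, 12], "roll": 0, "claw": -1},
    {"linear": [0, 0, 5], "roll": 0, "claw": -1},
    {"linear": [0, 0, 2], "roll": 0, "claw": -1},
    {"linear": [0, 0, 1], "roll": 0, "claw": -1},
    {"linear": [0, 0, 1], "roll": 0, "claw": -1},
    {"linear": [0, 0, 0], "roll": 0, "claw": -1},
    {"linear": [0, 0, 0], "roll": 0, "claw": -1},
  ],
)

```text
time_s: 24.65
eef_pos: [0.4909, -0.1483, 0.0477]
ee_rot: [180.0, -0.0, 81.0]
contact_force: [0.4, 0.8, 0.2]
gripper_width: 0.0235
grasp_force: 15.0
```

send_rows(
  increments=[
    {"linear": [0, 0, 0.5], "roll": 0, "claw": -1},
    {"linear": [0, 0, 0], "roll": 0, "claw": 1},
    {"linear": [0, 0, 0], "roll": 0, "claw": 1},
    {"linear": [0, 0, 0], "roll": 0, "claw": 1},
    {"linear": [0, 0, 0], "roll": 0, "claw": 1},
    {"linear": [0, 0, 0], "roll": 0, "claw": 1},
    {"linear": [0, 0, 0], "roll": 0, "claw": 1},
    {"linear": [0, 0, -30], "roll": 0, "claw": 1},
  ],
)

```text
time_s: 25.65
eef_pos: [0.4894, -0.1481, 0.076]
ee_rot: [-179.8, 0.1, 81.0]
contact_force: [0.6, -0.3, 0.3]
gripper_width: 0.0834
grasp_force: 0.0
```

send_rows(
  increments=[
    {"linear": [0, 0, -50], "roll": 0, "claw": 1},
    {"linear": [0, 0, -50], "roll": 0, "claw": 1},
    {"linear": [0, 0, -12], "roll": -8, "claw": 1},
    {"linear": [0, 0, 0], "roll": -8, "claw": 1},
    {"linear": [0, 0, 0], "roll": -7.5, "claw": 1},
  ],
)

```text
time_s: 26.28
eef_pos: [0.4909, -0.1482, 0.1893]
ee_rot: [180.0, -0.0, 104.7]
contact_force: [0.6, -0.4, 0.1]
gripper_width: 0.0871
grasp_force: 0.0
```

```bash
python3 - <<'E'
from h import *
go(.510,.0925,.057)
im,d=capture('scene');cv2.imwrite('pics/s5.png',cv2.resize(im[90:250,120:330,::-1],None,fx=3,fy=3))
E
```

```text
at [ 0.4909 -0.1482  0.1893] [180.   -0.  104.7] t 26.27 tool mm [227.9  79.7 132.3]
```

View pics/s5.png

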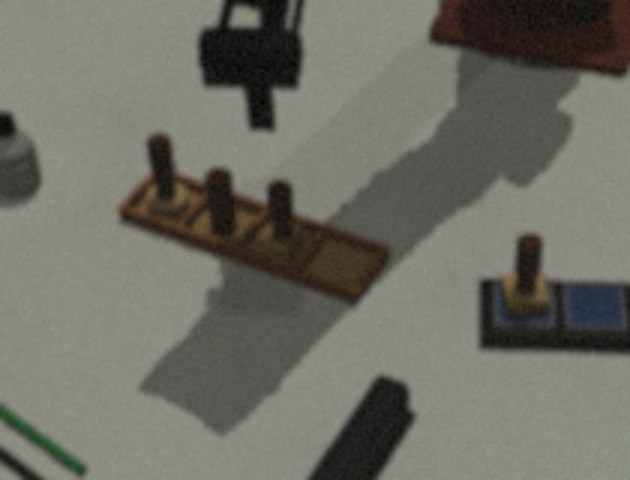

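Three stamps now stand upright in the rack, with the oblong at (282, 215). The last one is the square.

send_rows(
  increments=[
    {"linear": [33, 12, 0], "roll": 0, "claw": 1},
    {"linear": [50, 17, 0], "roll": 0, "claw": 1},
    {"linear": [50, 17, 0], "roll": 0, "claw": 1},
    {"linear": [50, 17, 0], "roll": 0, "claw": 1},
    {"linear": [30, 11, 0], "roll": 0, "claw": 1},
    {"linear": [15, 5, 0], "roll": 0, "claw": 1},
    {"linear": [0, 0, 0], "roll": 0, "claw": 1},
    {"linear": [0, 0, 0], "roll": 0, "claw": 1},
  ],
)

```text
time_s: 27.32
eef_pos: [0.5104, 0.0903, 0.1891]
ee_rot: [-180.0, 0.0, 104.3]
contact_force: [1.4, -0.1, 0.7]
gripper_width: 0.0871
grasp_force: 0.0
```

```bash
python3 -c "
from h import *
go(.510,.0925,.057)"
```

```text
at [0.5104 0.0903 0.1891] [-180.     0.   104.3] t 27.32 tool mm [  2.2   0.2 132.1]
```

send_rows(
  increments=[
    {"linear": [2, 0, 42], "roll": 0, "claw": 1},
    {"linear": [0, 0, 45], "roll": 0, "claw": 1},
    {"linear": [0, 0, 30], "roll": 0, "claw": 1},
    {"linear": [0, 0, 15], "roll": 0, "claw": 1},
    {"linear": [0, 0, 0], "roll": 0, "claw": 1},
    {"linear": [0, 0, 0], "roll": 0, "claw": -1},
    {"linear": [0, 0, 0], "roll": 0, "claw": -1},
    {"linear": [0, 0, 0], "roll": 0, "claw": -1},
  ],
)

```text
time_s: 28.32
eef_pos: [0.5102, 0.0944, 0.0577]
ee_rot: [179.9, -0.0, 104.5]
contact_force: [0.3, -0.1, -0.2]
gripper_width: 0.0649
grasp_force: 0.0
```

send_rows(
  increments=[
    {"linear": [0, 0, 0], "roll": 0, "claw": -1},
    {"linear": [0, 0, 0], "roll": 0, "claw": -1},
    {"linear": [0, 0, 0], "roll": 0, "claw": -1},
    {"linear": [0, 0, 0], "roll": 0, "claw": -1},
    {"linear": [0, 0, 0], "roll": 0, "claw": -1},
    {"linear": [0, 0, 0], "roll": 0, "claw": -1},
  ],
)

```text
time_s: 29.08
eef_pos: [0.5098, 0.0941, 0.057]
ee_rot: [-180.0, 0.0, 104.5]
contact_force: [-0.4, -0.3, -0.4]
gripper_width: 0.0234
grasp_force: 15.0
```

send_rows(
  increments=[
    {"linear": [0, 0, -20], "roll": 0, "claw": -1},
    {"linear": [0, 0, -40], "roll": 0, "claw": -1},
    {"linear": [0, 0, -40], "roll": 0, "claw": -1},
    {"linear": [0, 0, -30], "roll": 8, "claw": -1},
    {"linear": [0, 0, 0], "roll": 8, "claw": -1},
    {"linear": [0, 0, 0], "roll": 7.5, "claw": -1},
  ],
)

```text
time_s: 29.82
eef_pos: [0.5099, 0.0943, 0.1874]
ee_rot: [180.0, -0.0, 80.7]
contact_force: [0.1, -0.3, -0.0]
gripper_width: 0.0234
grasp_force: 15.0
```

```bash
python3 -c "
from h import *
go(.5005,-.0853,.041)"
```

```text
at [0.5099 0.0943 0.1874] [180.   -0.   80.7] t 29.82 tool mm [-178.7   19.6  146.4]
```

send_rows(
  increments=[
    {"linear": [-30, 3, 0], "roll": 0, "claw": -1},
    {"linear": [-50, 6, 0], "roll": 0, "claw": -1},
    {"linear": [-50, 6, 0], "roll": 0, "claw": -1},
    {"linear": [-34, 3, 0], "roll": 0, "claw": -1},
    {"linear": [-15, 2, 0], "roll": 0, "claw": -1},
    {"linear": [0, 0, 10], "roll": 0, "claw": -1},
    {"linear": [0, 0, 35], "roll": 0, "claw": -1},
    {"linear": [0, 0, 35], "roll": 0, "claw": -1},
  ],
)

```text
time_s: 30.82
eef_pos: [0.5018, -0.0835, 0.1054]
ee_rot: [-180.0, -0.0, 81.1]
contact_force: [0.0, 1.3, -0.4]
gripper_width: 0.0233
grasp_force: 15.0
```

send_rows(
  increments=[
    {"linear": [0, 0, 20], "roll": 0, "claw": -1},
    {"linear": [0, 0, 10], "roll": 0, "claw": -1},
    {"linear": [0, 0, 0], "roll": 0, "claw": -1},
  ],
)

```text
time_s: 31.2
eef_pos: [0.5013, -0.0849, 0.0765]
ee_rot: [-179.9, 0.0, 81.0]
contact_force: [0.7, -0.0, -0.8]
gripper_width: 0.0236
grasp_force: 15.0
```

```bash
python3 -c "
from h import *
go(.5005,-.0853,.041)"
```

```text
at [ 0.5013 -0.0849  0.0765] [-179.9    0.    81. ] t 31.2 tool mm [-0.5 -0.7 35.5]
```

send_rows(
  increments=[
    {"linear": [0, 0, 14], "roll": 0, "claw": -1},
    {"linear": [0, 0, 12], "roll": 0, "claw": -1},
    {"linear": [0, 0, 5], "roll": 0, "claw": -1},
    {"linear": [0, 0, 2], "roll": 0, "claw": -1},
    {"linear": [0, 0, 1], "roll": 0, "claw": -1},
    {"linear": [0, 0, 1], "roll": 0, "claw": -1},
    {"linear": [0, 0, 0], "roll": 0, "claw": -1},
    {"linear": [0, 0, 0], "roll": 0, "claw": -1},
  ],
)

```text
time_s: 32.2
eef_pos: [0.5016, -0.0858, 0.0422]
ee_rot: [180.0, -0.0, 81.0]
contact_force: [0.2, 0.4, -0.5]
gripper_width: 0.0236
grasp_force: 15.0
```

send_rows(
  increments=[
    {"linear": [0, 0, 1.2], "roll": 0, "claw": -1},
    {"linear": [0, 0, 0], "roll": 0, "claw": 1},
    {"linear": [0, 0, 0], "roll": 0, "claw": 1},
    {"linear": [0, 0, 0], "roll": 0, "claw": 1},
    {"linear": [0, 0, 0], "roll": 0, "claw": 1},
    {"linear": [0, 0, 0], "roll": 0, "claw": 1},
    {"linear": [0, 0, 0], "roll": 0, "claw": 1},
    {"linear": [0, 0, -30], "roll": 0, "claw": 1},
  ],
)

```text
time_s: 33.2
eef_pos: [0.5, -0.0857, 0.0698]
ee_rot: [-179.8, 0.1, 81.0]
contact_force: [0.5, -0.2, -0.1]
gripper_width: 0.0836
grasp_force: 0.0
```

send_rows(
  increments=[
    {"linear": [0, 0, -50], "roll": 0, "claw": 1},
    {"linear": [0, 0, -50], "roll": 0, "claw": 1},
    {"linear": [40, 0, -20], "roll": 0, "claw": 1},
    {"linear": [50, 0, 0], "roll": 0, "claw": 1},
    {"linear": [50, 0, 0], "roll": 0, "claw": 1},
    {"linear": [40, 0, 0], "roll": 0, "claw": 1},
    {"linear": [0, 0, 0], "roll": 0, "claw": 1},
    {"linear": [0, 0, 0], "roll": 0, "claw": 1},
  ],
)

```text
time_s: 34.2
eef_pos: [0.5296, 0.0912, 0.1908]
ee_rot: [-180.0, 0.0, 81.0]
contact_force: [-1.0, -0.3, 0.4]
gripper_width: 0.0869
grasp_force: 0.0
```

```bash
python3 - <<'E'
from h import *
im,d=capture('scene');cv2.imwrite('pics/s6.png',cv2.resize(im[90:250,120:330,::-1],None,fx=3,fy=3))
P=cloud('scene',d); c=np.array([.485,-.18]);a=np.radians(-9.3)
q=P[(d>0)&(abs(P[...,0]-.485)<.1)&(abs(P[...,1]+.18)<.16)]
l=(q[:,:2]-c)@np.array([[np.cos(a),-np.sin(a)],[np.sin(a),np.cos(a)]])
for y,h in((-.096,.092),(-.032,.072),(.032,.086),(.096,.08)):
    m=(abs(l[:,1]-y)<.025)&(q[:,2]>h-.015); print(y,m.sum(),l[m].mean(0).round(4) if m.any() else None,q[m,2].max() if m.any() else None,'want top',h)
E
```

```text
-0.096 61 [ 0.0076 -0.0915] 0.09216475538226254 want top 0.092
-0.032 74 [ 0.007  -0.0275] 0.07428690282670547 want top 0.072
0.032 65 [0.0082 0.039 ] 0.08753507611834643 want top 0.086
0.096 64 [0.0086 0.0995] 0.08189172758582508 want top 0.08
```

View pics/s6.png

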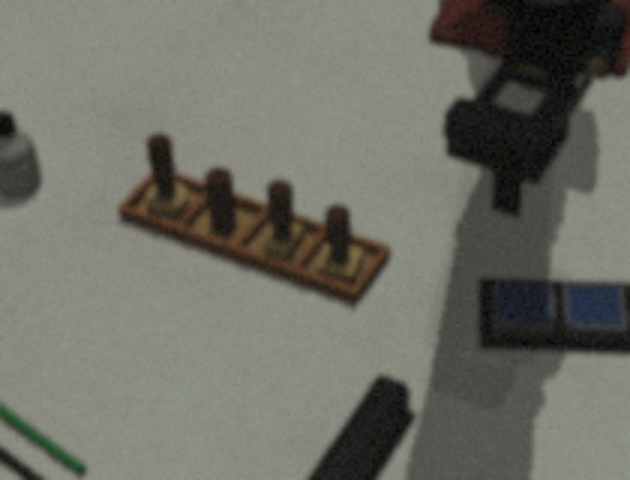

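All four stamps stand upright at (162, 180), (222, 205), (282, 220) and (338, 245), and their top heights are right.

```bash
python3 -c "
from bench import *
print(close_job())"
```

```text
the job is handed in; nothing more can be done
None
```

I moved all four stamps into the rack in reversed order, each standing upright and released in its compartment, and handed the job in at about 34 s; the hand-in returned no verdict.

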